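Re-plate the etching press slip clutch

TASK

Refit the slip clutch of the table press: fit the thick friction disc over the splined hub with its tab on the side opposite to the clutch base's fixed lug, fully home on the flange, then the thinner separator plate fully home on top of it with its tab on the same side as the lug. The hub may stand turned, so feel for the splines with light pressure and never force or drop the plates (keep under about 40 N); leave both released, and do not knock the ink tin, ink bottle, wrench or screwdriver about.

Things in the scene. Friction and masses are not known exactly. Their poses are not given: they have to be found in the camera images.
- clutch: Clutch base, fixed: grey plinth 104 (x) x 92 (y) x 12 mm with a dark steel column of radius 21 mm up to the flange, 40 mm above the table. Origin: centre of the plinth's underside, on the hub axis; z up, x towards the fixed lug. The hub stands on the flange. Keep the push on it under about 40 N.
- flange (a point): Centre of the column's flat top (flange), 40 mm above the table, on the hub axis; axes as the base. Two opposite straight splines on the hub, 8 mm wide, reach 18 mm from the axis and stand from here up to 64 mm above the table. A plate passes below 64 mm only with its notches within about 0.06 rad of the splines.
- hub_top (a point): Top of the hub's nose on its axis, 79 mm above the table; axes as the base, NOT turned with the hub. Core radius 12 mm, plain nose above the splines from 64 to 69 mm, then tapering to radius 6 mm. The spline line is turned about z by an unmeasured -0.5 to 0.5 rad from the base's x axis. The hub is stiff (about 0.8 N m): light rubbing does not turn it.
- lug (a point): Outer end of the base's fixed lug: 12 mm wide, 10 mm high, top level with the flange, sticking out along the base's +x to 44 mm from the hub axis.
- disc_center (a point): Friction disc: dark steel octagonal toothed plate 12 mm thick, 52 mm across flats (flats 21 mm long, one pair facing its +-y), narrow tab (10 mm wide) along its +x. Point: its centre, half-way up; z up. Lies on a fixed round wooden block, 36 mm across, 18 mm high, rim overhanging 8 mm. Goes first, on the flange (point 46 mm above the table when home), tab to the base's -x side.
- disc_tab (a point): Middle of the outer end of the disc's tab, 45 mm from its centre along its x. Disc and separator alike have a square through-bore 26 x 26 mm with two opposite notches along their x axis, 10 mm wide, reaching 20 mm from the centre.
- separator_center (a point): Separator: bright steel octagonal toothed plate 8 mm thick, 58 mm across flats (flats 24 mm long, one pair facing its +-y), wide tab (24 mm) along its +x, same bore as the disc. Point: its centre, half-way up; z up. Lies on another such block (overhang 11 mm). Goes second, on the seated disc (point 56 mm above the table when home), tab to the base's +x side.
- separator_tab (a point): Middle of the outer end of the separator's tab, 45 mm from its centre along its x.
- ink_tin: Bystander: ink tin, 72 mm across, 75 mm high; origin at the centre of its underside.
- ink_bottle: Bystander: small ink bottle, 40 mm across, 85 mm high; origin at the centre of its underside.
- wrench: Bystander: wrench lying on the table along its x; origin at its underside.
- screwdriver: Bystander: screwdriver lying on the table along its x; origin at its underside.
Mind the look-alikes: they are no part of the job. Of the things shaped like the part that bears disc_center, the dark steel one is meant.

How it is judged:
On the way:
1. the friction disc is fully home on the flange, tab opposite to the lug, and let go (z of disc_center in the frame of clutch between 0.043 and 0.0485 m and horizontal distance between disc_center and clutch below 0.004 m and angle between disc_center's own z axis and vertical below 0.08 rad and x of disc_tab in the frame of clutch below -0.03 m and contact force between the fingers and disc below 0.1 N), for 0.2 s.
At the end, for the whole second after the job is handed in: Disc centre 46 mm and separator centre 56 mm above the base's underside (-3/+2.5 mm), within 4 mm of the hub axis, tilt under 0.08 rad, at rest; end of the disc's tab at least 30 mm along the base's -x (away from the lug), of the separator's at least 30 mm along +x (lug side) (z of disc_center in the frame of clutch between 0.043 and 0.0485 m and horizontal distance between each of disc_center, separator_center and clutch below 0.004 m and angle between each of disc_center, separator_center's own z axis and vertical below 0.08 rad and x of disc_tab in the frame of clutch below -0.03 m and z of separator_center in the frame of clutch between 0.053 and 0.0585 m and x of separator_tab in the frame of clutch above 0.03 m and linear speed of each of disc, separator below 0.02 m/s); the robot touches nothing.
It fails at once if the friction disc is forced or dropped on the clutch (over 50 N) (contact force between disc and clutch above 50 N).
It fails at once if the separator is forced or dropped on the clutch (over 50 N) (contact force between separator and clutch above 50 N).
It fails at once if the ink tin, ink bottle, wrench or screwdriver is knocked about (moved over 30 mm) (distance of any of ink_tin, ink_bottle, wrench, screwdriver from where it was at the start of the episode above 0.03 m).
It also fails if it takes over 72 s, if anything falls off the work surface, if the arm or the gripper's body presses on something with over 40 N, if the wrist force passes 120 N, or if a joint passes its speed limit or range.

ROBOT

A 6-joint arm with a two-finger parallel gripper is mounted at the origin on the work surface. World frame = base frame: x ahead of the robot, y to its left, z up, the work surface at z = 0. Lengths are in m, angles in rad, forces in N, time in s.
With the tool pointing down it reaches from about 0.325 to 0.75 m from the base axis. Payload 7.6 kg.
Tool frame: the origin (TCP) lies between the finger pads; the fingertips stand 11 mm ahead of it and the grasp point (between the pads) lies 8 mm behind it; y points along the fingers, z is the direction in which the jaws open and shut, and the axes are right-handed (so a half turn about y gives the same grasp; the last joint's range is limited). The gripper opens to 85 mm and grips with 20 to 120 N. Pads are 22 mm wide; open, the fingers measure 114 mm over their backs; the gripper's body (76 mm by 85 mm) begins 54 mm behind the grasp point. The pads swing forward as they close: fully open they stand 13 mm farther back than shut.
Start: joints at [1.166, 0.052, 1.401, -0, 1.689, -0.07], TCP at [0.172, 0.496, 0.242] pointing down, gripper open.
Joint ranges: [-2.9, 2.9], [-0.91, 2.17], [0.12, 2.37], [-1.06, 4.2], [0.26, 2.73], [-2.93, 2.93]. Speed limits (rad/s): [2.57, 2.57, 3.01, 3.14, 3.14, 3.14].

INTERFACE

Orientations are given as a rotation vector (axis times angle).
In Python, from rig import ctrl, move_gripper, viewer, get_time_s, get_joint_pos, get_qd, get_effort, get_tcp_pos, get_orientation, get_ft_force, get_moment, get_finger_gap gives the robot as it stands. The module is installed in compiled form; this text tells all that it offers. Calls block until the motion is done:
- ctrl.movep(position, orientation): joint-space move of the TCP to a pose.
- ctrl.movel(position, velocity=0.15, frame=None): straight line of the TCP; frame=None keeps the orientation; velocity is the mean speed in m/s.
- ctrl.goto_joints(angles): joint-space move.
- move_gripper(opening, squeeze=None): finger opening in m; squeeze is the grip in N (None keeps the last); returns when the fingers have stopped.
- ctrl.hold(seconds).
- ctrl.solve_ik(position, orientation): joint angles nearest the present ones, or None.
- viewer.capture(name): name is "scene" or "top" or "wrist"; returns a dict with "img" (420x560x3 uint8, blue, green, red), "K" (3x3 intrinsics, pixels), "xyz" and "attitude" of the camera in the world; the wrist camera has in their place "T_tool_cam" (4x4, takes a point from camera to tool coordinates, whose origin is the TCP and whose axes are the tool frame's). Camera axes: x right, y down, z forward; pixel columns grow to the right and rows downward; lengths in m; the calibration is good to about 2 mm. A picture is of the moment at which its call begins: read the wrist's pose just before it. There is no depth.
A pose or a line that the arm cannot do raises ctrl.IKError and nothing moves.
- ctrl.close_job(): hands the job in, once; it reports no verdict.
Trained networks look in a picture, given as the dict that the camera call returned (one of the last four; its "shot" number tells which), for a name from the list of things; names that differ only in an ending like _2 or _b are one class to them, and where a whole thing is asked for, a point or a joint stands for the part that bears it (a point fixed in the world has none). Each returns a list of dicts, best first, with "p" (0 to 1); they miss things now and then, are a little off and sometimes report something else, mostly with a low value. They report only what shows in the picture. A call takes as long as a camera call. They do not tell look-alikes from the thing itself.
- viewer.boxes_of(picture, target): "at" ([row, column] in pixels, amid what is visible of it).
- viewer.mark_of(picture, target): "at" ([row, column] in pixels: a listed point, or the origin of a listed thing).
Readings, each from a call of its own:
- get_time_s(): time.
- get_joint_pos(): joint angles.
- get_qd(): joint speeds.
- get_effort(): joint torques, N m.
- get_tcp_pos(): TCP position.
- get_orientation(): TCP orientation.
- get_ft_force(): force on the tool from outside, world axes, zero at the start.
- get_moment(): the same for the moment, N m.
- get_finger_gap(): finger opening in m.
Only numpy, scipy, OpenCV 4.12 (cv2) and the standard library are available. Lean on these libraries where they do the work, as an engineer would, in place of code of your own. Each camera call takes 0.05 s, during which the arm holds its last target. There are 200 camera calls.

## Working session

There is one attempt and no reset: what is moved stays moved. The work goes in short steps, each a Python script; the robot and the scene stay as the last script left them, time stands still between calls to the robot, and variables do not carry over. Pictures are saved under pics/ and viewed, about 8 in all and at most 12, crops included, and the job is handed in when it is done.

```bash
mkdir -p pics; cat > h.py <<'E'
import numpy as np, cv2
from rig import *
from scipy.spatial.transform import Rotation as R
def campose(c, tcp=None, rv=None):
    if "T_tool_cam" in c:
        T=np.eye(4);T[:3,:3]=R.from_rotvec(rv).as_matrix();T[:3,3]=tcp
        T=T@np.array(c["T_tool_cam"]);return T[:3,:3],T[:3,3]
    a=np.array(c["attitude"])
    return (a if a.shape==(3,3) else R.from_rotvec(a).as_matrix()), np.array(c["xyz"])
def ray(c,at,z,P=None):
    Rm,p=P or campose(c)
    d=Rm@np.linalg.inv(c["K"])@np.array([at[1],at[0],1.]);s=(z-p[2])/d[2]
    return p+s*d
def proj(c,X,P=None):
    Rm,p=P or campose(c);v=np.array(c["K"])@(Rm.T@(np.array(X)-p));return v[:2]/v[2]
def shot(name,fn=None):
    tcp,rv=get_tcp_pos(),get_orientation()
    c=viewer.capture(name)
    P=campose(c,np.array(tcp),np.array(rv))
    if fn: cv2.imwrite("pics/"+fn,c["img"])
    return c,P
E
python3 - <<'E'
from h import *
np.set_printoptions(precision=4,suppress=True)
Z=dict(clutch=0,flange=.04,hub_top=.079,lug=.035,disc_center=.024,disc_tab=.024,separator_center=.022,separator_tab=.022,ink_tin=0,ink_bottle=0,wrench=0,screwdriver=0)
ims=[]
for n in("top","scene"):
    c,P=shot(n); ims.append(c["img"]); print(n,P[1],c.get("attitude"))
    for k,z in Z.items():
        for d in viewer.mark_of(c,k)[:4]:
            if d["p"]>.15: print(n,k,round(d["p"],2),np.round(d["at"],1),ray(c,d["at"],z,P))
cv2.imwrite("pics/a_top.png",ims[0]);cv2.imwrite("pics/a_scene.png",ims[1])
c,P=shot("wrist"); print(np.array(c["T_tool_cam"]), get_orientation(), get_time_s())
E
```

```text
top [0.245  0.0138 1.4168] [-2.0569  2.1682 -0.2231]
top clutch 0.64 [202.2 263.5] [0.5565 0.0285 0.    ]
top flange 0.94 [199.1 267. ] [0.5557 0.0183 0.04  ]
top hub_top 0.68 [192.  263.7] [0.5662 0.0258 0.079 ]
top hub_top 0.6 [199.3 262.6] [0.5469 0.0296 0.079 ]
top lug 0.58 [179.5 270. ] [0.6104 0.0076 0.035 ]
top lug 0.25 [187.6 354.3] [ 0.576  -0.2172  0.035 ]
top disc_center 0.84 [237.1 193.2] [0.4664 0.2192 0.024 ]
top disc_center 0.72 [195.8 190.1] [0.5794 0.2251 0.024 ]
top disc_center 0.69 [284.6 168.4] [0.3448 0.2864 0.024 ]
top disc_center 0.58 [227.4 158.1] [0.4974 0.3121 0.024 ]
top disc_tab 0.84 [206.6 205.5] [0.5474 0.1844 0.024 ]
top disc_tab 0.83 [270.7 172.1] [0.3804 0.2763 0.024 ]
top disc_tab 0.61 [213.9 168. ] [0.5327 0.2853 0.024 ]
top disc_tab 0.59 [243.8 204.4] [0.4469 0.1899 0.024 ]
top separator_center 0.83 [202.5 354.5] [ 0.5379 -0.2164  0.022 ]
top separator_center 0.64 [149.5 218. ] [0.7066 0.1461 0.022 ]
top separator_tab 0.87 [192.5 353.9] [ 0.5655 -0.2171  0.022 ]
top separator_tab 0.22 [236.1 191.6] [0.4696 0.2236 0.022 ]
top ink_tin 0.67 [150.  214
[... 938 characters left out ...]
c_tab 0.74 [243.5 423.1] [0.3892 0.2757 0.024 ]
scene disc_tab 0.66 [308.1 390.8] [0.5609 0.2903 0.024 ]
scene separator_center 0.67 [176.5 213. ] [ 0.5259 -0.2173  0.022 ]
scene separator_tab 0.85 [187.  193.8] [ 0.5767 -0.234   0.022 ]
scene ink_tin 0.81 [332.6 288.5] [0.719  0.1494 0.    ]
scene ink_bottle 0.66 [253.4 182.5] [ 0.7168 -0.1455  0.    ]
scene wrench 0.83 [209.8 369.9] [0.3679 0.1336 0.    ]
scene wrench 0.61 [239.9 377.5] [0.4274 0.1882 0.    ]
scene screwdriver 0.83 [160.2 284.5] [ 0.3683 -0.1168  0.    ]
[[-0.0009  0.9516  0.3073 -0.0795]
 [-0.0009 -0.3073  0.9516 -0.1325]
 [ 1.      0.0006  0.0011 -0.    ]
 [ 0.      0.      0.      1.    ]] [-1.5547  0.2627 -0.2627] 1.35
```

```bash
python3 - <<'E'
import cv2,numpy as np
a=cv2.imread("pics/a_top.png")[130:310,130:390];a=cv2.resize(a,None,fx=3,fy=3,interpolation=3)
cv2.imwrite("pics/a1.png",a)
a=cv2.imread("pics/a_scene.png")[200:340,260:450];cv2.imwrite("pics/a2.png",cv2.resize(a,None,fx=4,fy=4,interpolation=3))
E
```

```text
(no output)
```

View pics/a1.png

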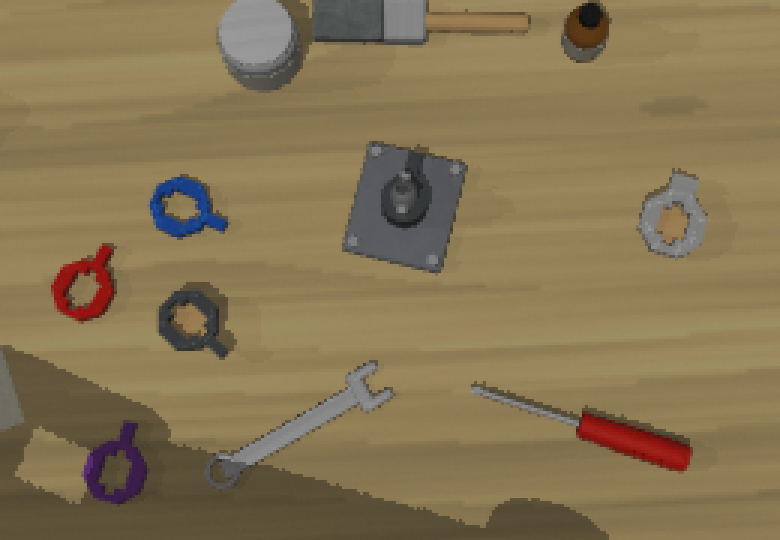

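View pics/a2.png

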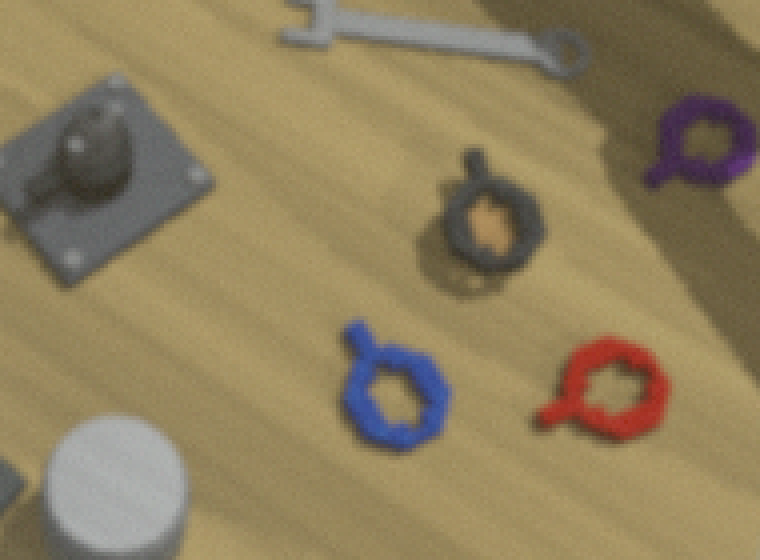

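```bash
cat >> h.py <<'E'
def ori(th):
    c,s=np.cos(th),np.sin(th)
    return R.from_matrix(np.array([[s,0,c],[-c,0,s],[0,-1,0]])).as_rotvec()
def theta():
    z=R.from_rotvec(get_orientation()).as_matrix()[:,2];return np.arctan2(z[1],z[0])
def marks(c,P,zs):
    for k,z in zs.items():
        for d in viewer.mark_of(c,k)[:2]:
            if d["p"]>.15: print(k,round(d["p"],2),np.round(d["at"],1),np.round(ray(c,d["at"],z,P),4))
E
python3 - <<'E'
from h import *
np.set_printoptions(precision=3,suppress=True)
print("start th",theta())
for nm,p,yaw in(("disc",[.466,.221,.03],-2.15),("dplace",[.559,.021,.08],2.9),("sep",[.532,-.217,.03],-.2),("splace",[.559,.021,.08],-.24)):
  for t in(yaw+np.pi/2,yaw-np.pi/2):
    print(nm,round(t,2),[ctrl.solve_ik(p,ori(t+d)) if 0 else (lambda q:None if q is None else round(q[5],2))(ctrl.solve_ik(p,ori(t+d))) for d in(-.5,0,.5)])
# go look at disc then clutch
th=-2.15+np.pi/2
ctrl.movep([.466,.221,.15],ori(th)); c,P=shot("wrist","b_disc.png"); marks(c,P,dict(disc_center=.024,disc_tab=.024))
print(get_joint_pos(),get_time_s())
ctrl.movep([.558,.021,.20],ori(-.24-np.pi/2+ (0 if 1 else 0)) if ctrl.solve_ik([.558,.021,.2],ori(-.24-np.pi/2))[5]**2<ctrl.solve_ik([.558,.021,.2],ori(-.24+np.pi/2))[5]**2 else ori(-.24+np.pi/2))
c,P=shot("wrist","b_clutch.png"); marks(c,P,dict(clutch=0,flange=.04,hub_top=.079,lug=.035))
np.savez("clutch.npz",K=c["K"],Rm=P[0],p=P[1])
print(get_joint_pos(),theta(),get_time_s())
a,b=cv2.imread("pics/b_disc.png"),cv2.imread("pics/b_clutch.png")
E
```

```text
start th 1.2360220950349152
disc -0.58 [np.float64(1.45), np.float64(0.95), np.float64(0.45)]
disc -3.72 [np.float64(-1.69), np.float64(-2.19), np.float64(-2.69)]
dplace 4.47 [np.float64(2.28), np.float64(1.78), np.float64(1.28)]
dplace 1.33 [np.float64(-0.86), np.float64(-1.36), np.float64(-1.86)]
sep 1.37 [np.float64(-1.32), np.float64(-1.82), np.float64(-2.32)]
sep -1.77 [np.float64(1.82), np.float64(1.32), np.float64(0.82)]
splace 1.33 [np.float64(-0.86), np.float64(-1.36), np.float64(-1.86)]
splace -1.81 [np.float64(2.28), np.float64(1.78), np.float64(1.28)]
disc_center 0.98 [210.7 282.9] [0.467 0.218 0.024]
disc_center 0.68 [215.7 108.2] [0.35  0.29  0.024]
disc_tab 0.87 [ 72.  311.2] [0.538 0.292 0.024]
disc_tab 0.87 [181.3 393.4] [0.551 0.192 0.024]
[0.373 0.075 1.562 0.    1.504 0.95 ] 3.025
clutch 0.83 [194.4 284. ] [0.567 0.026 0.   ]
flange 0.59 [204.9 283.6] [0.566 0.025 0.04 ]
hub_top 0.68 [219.3 284. ] [0.566 0.025 0.079]
lug 0.65 [249.  278.9] [0.608 0.01  0.035]
[-0.028  0.162  1.367 -0.     1.613 -1.359] 1.33091335195901 5.2667
```

```bash
python3 - <<'E'
import cv2
a,b=cv2.imread("pics/b_disc.png"),cv2.imread("pics/b_clutch.png")
cv2.imwrite("pics/b1.png",cv2.hconcat([cv2.resize(a[130:330,200:360],None,fx=2.5,fy=2.5,interpolation=3),cv2.resize(b[130:330,200:360],None,fx=2.5,fy=2.5,interpolation=3)]))
E
```

```text
(no output)
```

View pics/b1.png

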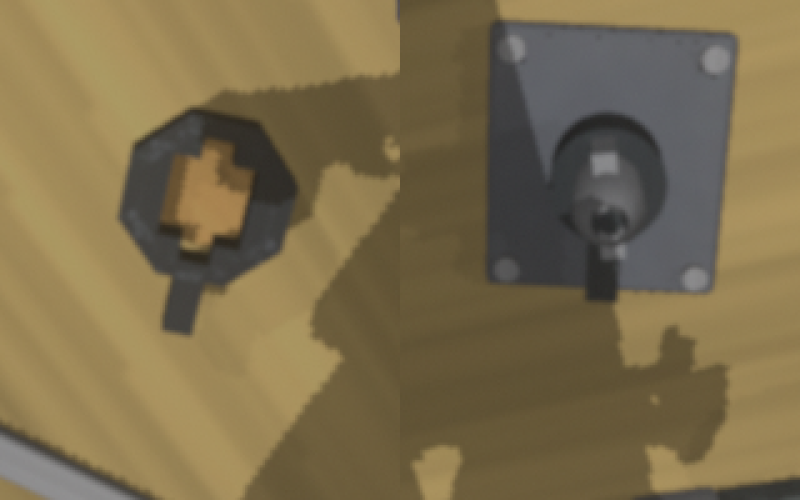

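```bash
python3 - <<'E'
from h import *
np.set_printoptions(precision=4,suppress=True)
d=np.load("clutch.npz");c={"K":d["K"]};P=(d["Rm"],d["p"])
f=lambda x,y,z:ray(c,[130+y/2.5,200+(x-400)/2.5],z,P)
cs=np.array([f(*q,.012) for q in((492,22),(737,37),(713,292),(488,283))]);m=cs.mean(0)
print(cs,m,"sides",np.linalg.norm(np.diff(cs,axis=0),axis=1))
e=(cs[2]+cs[3]-cs[0]-cs[1]);print("yaw",np.arctan2(e[1],e[0]))
e=(cs[1]+cs[2]-cs[0]-cs[3]);print("yaw(y)",np.arctan2(e[1],e[0])-np.pi/2)
print("lug",f(600,300,.04)); 
a,b=f(604,163,.064),f(612,252,.064);print("spl",a,b,np.arctan2(*(b-a)[:2][::-1]),np.linalg.norm(b-a),(a+b)/2)
# crop
b=cv2.imread("pics/b_clutch.png")[160:250,245:325]
b=cv2.convertScaleAbs(b,alpha=1.8)
cv2.imwrite("pics/b2.png",cv2.resize(b,None,fx=6,fy=6,interpolation=3))
E
```

```text
[[ 0.5025 -0.0035  0.012 ]
 [ 0.529   0.0821  0.012 ]
 [ 0.6262  0.0538  0.012 ]
 [ 0.601  -0.033   0.012 ]] [0.5647 0.0248 0.012 ] sides [0.0896 0.1013 0.0904]
yaw -0.28780764464668224
yaw(y) -0.2910972105278231
lug [0.6068 0.0115 0.04  ]
spl [0.5503 0.0264 0.064 ] [0.5805 0.0218 0.064 ] -0.14927776362488743 0.03060313951593696 [0.5654 0.0241 0.064 ]
```

View pics/b2.png

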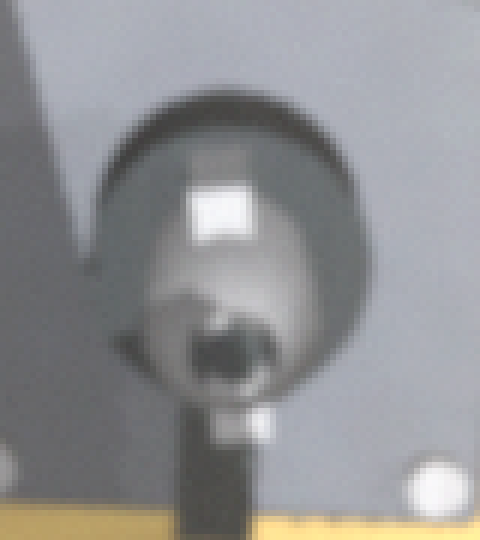

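```bash
python3 - <<'E'
from h import *
np.set_printoptions(precision=4,suppress=True)
d=np.load("clutch.npz");c={"K":d["K"]}
T=np.array([[-.0009,.9516,.3073,-.0795],[-.0009,-.3073,.9516,-.1325],[1,.0006,.0011,0],[0,0,0,1]])
P=campose({"T_tool_cam":T},np.array([.466,.221,.15]),ori(-2.15+np.pi/2))
f=lambda x,y,z:ray(c,[130+y/2.5,200+x/2.5],z,P)
# octagon extents (top face): left-right, top-bottom corners
cen=f(208,195,.030); tab=f(178,332,.030)
print(cen,tab,np.linalg.norm(tab-cen)); yaw=np.arctan2(*(tab-cen)[:2][::-1]);print("yaw",yaw)
th=yaw+np.pi/2
ctrl.movep([cen[0],cen[1],.12],ori(th)); c,P=shot("wrist","c_disc.png"); marks(c,P,dict(disc_center=.024,disc_tab=.024))
img=c["img"].copy()
ex=np.array([np.cos(yaw),np.sin(yaw),0]);ey=np.array([-ex[1],ex[0],0]);C=np.array([cen[0],cen[1],.030])
oc=[C+26/np.cos(np.pi/8)/1000*(np.cos(a)*ex+np.sin(a)*ey) for a in np.pi/8+np.arange(8)*np.pi/4]
tb=[C+.026*ex+.005*ey,C+.045*ex+.005*ey,C+.045*ex-.005*ey,C+.026*ex-.005*ey]
img=cv2.resize(img,None,fx=3,fy=3,interpolation=3)
for pts in(oc,tb): cv2.polylines(img,[np.array([proj(c,x,P)*3+1 for x in pts]).astype(int)],True,(0,255,0),1)
u=proj(c,C,P)*3
x0,y0=int(u[0]-220),int(u[1]-220);cv2.imwrite("pics/c1.png",img[max(0,y0):y0+520,max(0,x0):x0+480])
print(get_time_s(),u/3,max(0,x0),max(0,y0))
E
```

```text
[0.471 0.221 0.03 ] [0.4379 0.1876 0.03  ] 0.047013881989697665
yaw -2.351302513323535
disc_center 0.72 [265.6  97.7] [0.3527 0.2891 0.024 ]
disc_center 0.41 [296.4 526.4] [0.5612 0.0471 0.024 ]
disc_tab 0.9 [283.2 275.9] [0.435  0.1875 0.024 ]
disc_tab 0.83 [168.4 390.8] [0.5499 0.1946 0.024 ]
7.5583 [278.7731 223.354 ] 616 450
```

View pics/c1.png

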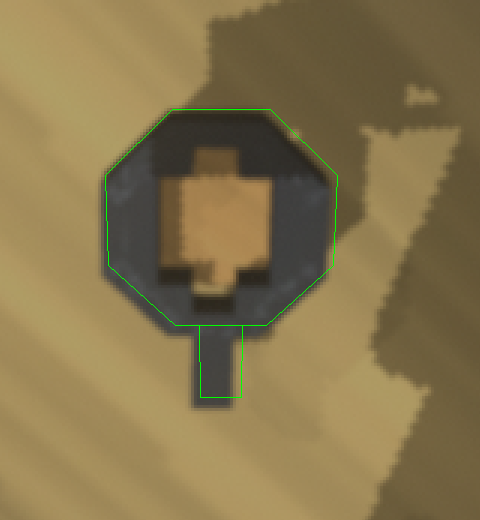

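```bash
python3 - <<'E'
from h import *
np.set_printoptions(precision=4,suppress=True)
yaw=-2.38; th=yaw+np.pi/2
ctrl.movel([.4686,.2194,.05],.15,ori(th)); print(get_tcp_pos(),get_ft_force())
ctrl.movel([.4686,.2194,.014],.06); print(get_ft_force())
move_gripper(.045,60); print(get_finger_gap(),get_ft_force(),get_moment())
ctrl.movel([.4686,.2194,.10],.12); ctrl.hold(.1);print(get_finger_gap(),get_ft_force(),get_moment(),get_time_s())
c,P=shot("wrist","d_held.png"); print(np.array(c["K"])[0,0], proj(c,np.array(get_tcp_pos())+[0,0,.008],P))
cv2.imwrite("pics/d1.png",c["img"])
E
```

```text
[0.4691 0.2196 0.0508] [0.1905 0.2956 0.5208]
[-0.0902  0.1697  0.6918]
0.05098170061547103 [-0.8439 -0.8469  4.8182] [0.0323 0.0869 0.0256]
0.050920461096754924 [ 0.0155  0.5026 -0.5147] [ 0.0253  0.0041 -0.0339] 10.3083
345.6815602549871 [279.8529 302.1776]
```

View pics/d1.png

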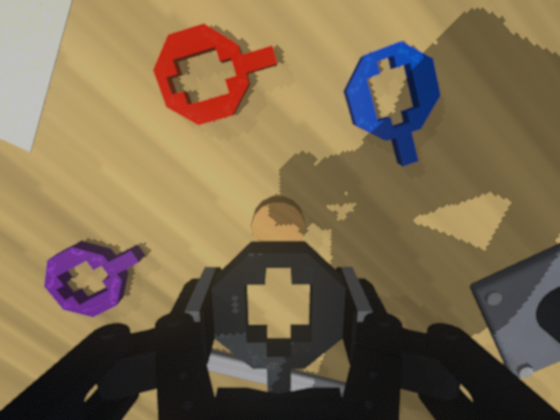

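```bash
python3 - <<'E'
from h import *
np.set_printoptions(precision=2,suppress=True,linewidth=150)
d=np.load("clutch.npz");c={"K":d["K"]}
T=np.array([[-.0009,.9516,.3073,-.0795],[-.0009,-.3073,.9516,-.1325],[1,.0006,.0011,0],[0,0,0,1]])
P=(T[:3,:3],T[:3,3])
img=cv2.imread("pics/d_held.png");g=cv2.cvtColor(img,cv2.COLOR_BGR2GRAY)
for yy in(-.0135,-.0155,-.0175):
  print(yy,[ (x,proj(c,[x/1000,yy,0],P)[1].round(1)) for x in(-26,-20,-13,0,13,20,26,45)], "cols",proj(c,[0,yy,-.026],P)[0],proj(c,[0,yy,.026],P)[0])
b=cv2.resize(cv2.convertScaleAbs(img[230:400,200:360],alpha=2),None,fx=4.5,fy=3.5,interpolation=3)
for r in range(240,400,20): cv2.putText(b,str(r),(0,int((r-230)*3.5)+4),0,.4,(0,255,0));cv2.line(b,(30,int((r-230)*3.5+1.7)),(45,int((r-230)*3.5+1.7)),(0,255,0))
for cc in range(220,360,20): cv2.putText(b,str(cc),(int((cc-200)*4.5)-8,10),0,.4,(0,255,0))
cv2.imwrite("pics/d2.png",b)
E
```

```text
-0.0135 [(-26, np.float64(252.2)), (-20, np.float64(266.7)), (-13, np.float64(283.0)), (0, np.float64(312.1)), (13, np.float64(339.5)), (20, np.float64(353.6)), (26, np.float64(365.4)), (45, np.float64(400.8))] cols 212.34051157679653 342.90904242056075
-0.0155 [(-26, np.float64(254.4)), (-20, np.float64(269.1)), (-13, np.float64(285.6)), (0, np.float64(315.0)), (13, np.float64(342.7)), (20, np.float64(357.0)), (26, np.float64(368.9)), (45, np.float64(404.6))] cols 211.42326319879976 343.8221146702775
-0.0175 [(-26, np.float64(256.7)), (-20, np.float64(271.6)), (-13, np.float64(288.3)), (0, np.float64(318.1)), (13, np.float64(346.1)), (20, np.float64(360.5)), (26, np.float64(372.5)), (45, np.float64(408.5))] cols 210.47992751433964 344.76114435995885
```

View pics/d2.png

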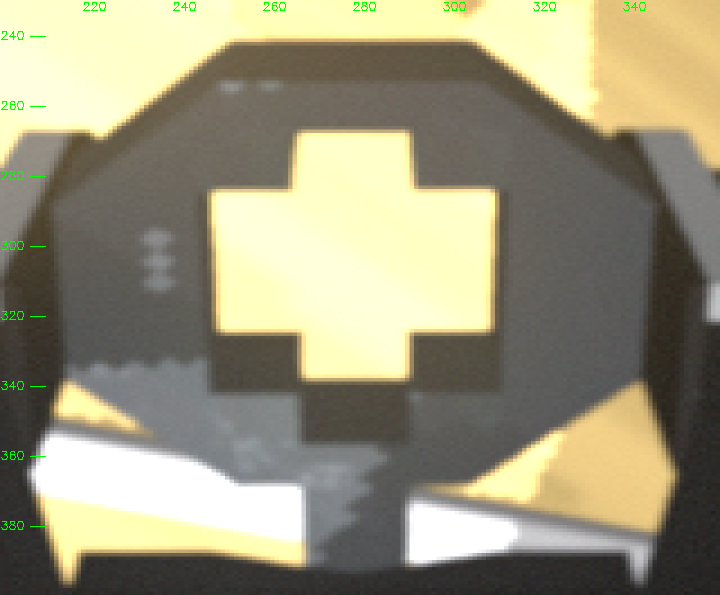

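```bash
cat >> h.py <<'E'
def descend(x,y,zs,zend,th,F0,step=.001,fmax=10,v=.03,comp=.00015,log=True):
    """step down, complying sideways; returns x,y,z,F at stop"""
    z=zs
    while z>zend+1e-6:
        z=max(zend,z-step); ctrl.movel([x,y,z],v,ori(th))
        F=np.array(get_ft_force())-F0
        if log: print(f"z {z:.4f} act {get_tcp_pos()[2]:.4f} F {F.round(1)} M {np.round(get_moment(),2)} t {get_time_s():.2f}")
        if F[2]>fmax: break
        L=np.hypot(F[0],F[1])
        if L>2: x+=comp*F[0]*min(1,8/L); y+=comp*F[1]*min(1,8/L)
    return x,y,z,F
E
python3 - <<'E'
from h import *
th=-.149+np.pi*1.5; th=(th+np.pi)%(2*np.pi)-np.pi
off=-.0004*np.array([np.sin(th),-np.cos(th)])
x,y=np.array([.565,.0245])-off
ctrl.movel([.4686,.2194,.15],.15)
ctrl.movep([x,y,.12],ori(th)); ctrl.hold(.2)
print(get_tcp_pos(),x,y,theta()-th,get_joint_pos()[5],get_time_s())
F0=np.array(get_ft_force());np.savez("st.npz",F0=F0,x=x,y=y,th=th)
ctrl.movel([x,y,.078],.06)
print(np.array(get_ft_force())-F0,get_time_s())
x,y,z,F=descend(x,y,.078,.064,th,F0,.002)
x,y,z,F=descend(x,y,z,.054,th,F0,.001)
print(x,y,z,F,get_tcp_pos(),get_time_s())
np.savez("st.npz",F0=F0,x=x,y=y,th=th,z=z)
E
```

```text
[0.5644516  0.02597027 0.12026682] 0.5646044319913367 0.02455937971473656 0.0028393010131220198 1.6974739478375425 11.925
[-0.37862597  0.2556595   1.44905537] 12.775
z 0.0760 act 0.0761 F [-0.9  0.9  0.7] M [ 0.01 -0.02  0.03] t 13.03
z 0.0740 act 0.0738 F [-0.7  0.2  0.9] M [ 0.04 -0.03 -0.03] t 13.28
z 0.0720 act 0.0718 F [-0.3 -0.1 -0.2] M [-0.03  0.05  0.01] t 13.53
z 0.0700 act 0.0698 F [-1.2  0.8  0.4] M [ 0.04 -0.   -0.  ] t 13.78
z 0.0680 act 0.0678 F [ 0.1 -0.7  1.9] M [-0.   -0.01 -0.02] t 14.03
z 0.0660 act 0.0658 F [-1.1  0.7 -0.2] M [-0.01  0.01 -0.03] t 14.28
z 0.0640 act 0.0638 F [-0.7  0.8  0.9] M [-0.   -0.03 -0.02] t 14.53
z 0.0630 act 0.0629 F [-0.3  0.7 -0. ] M [0.02 0.02 0.02] t 14.78
z 0.0620 act 0.0619 F [0.  0.2 0.3] M [ 0.04  0.05 -0.04] t 15.03
z 0.0610 act 0.0609 F [-1.   0.6  0.6] M [-0.01 -0.03 -0.05] t 15.28
z 0.0600 act 0.0599 F [-0.2  0.1  0.8] M [-0.04 -0.02 -0.01] t 15.53
z 0.0590 act 0.0589 F [-0.1  0.1  0.7] M [-0.02  0.03  0.01] t 15.78
z 0.0580 act 0.0579 F [-1.1  0.9  0.6] M [ 0.04 -0.01 -0.03] t 16.02
z 0.0570 act 0.0569 F [-0.4  0.5  1.1] M [-0.04  0.01  0.07] t 16.27
z 0.0560 act 0.0559 F [-0.5  0.8  0.9] M [ 0.   -0.02 -0.04] t 16.52
z 0.0550 act 0.0549 F [ 0.2 -0.6  0.3] M [ 0.02 -0.01  0.02] t 16.77
z 0.0540 act 0.0539 F [-0.8  0.4  0.7] M [-0.01 -0.    0.03] t 17.02
0.5646044319913367 0.02455937971473656 0.054 [-0.76376136  0.36871052  0.73322372] [0.56453967 0.02454694 0.05390756] 17.025
```

```bash
python3 - <<'E'
from h import *
s=np.load("st.npz");x,y,z,th,F0=float(s["x"]),float(s["y"]),float(s["z"]),float(s["th"]),s["F0"]
x,y,z,F=descend(x,y,z,.040,th,F0,.002)
if F[2]<8: x,y,z,F=descend(x,y,z,.031,th,F0,.0006,fmax=7)
print(x,y,z,F,get_tcp_pos(),get_time_s())
np.savez("st.npz",F0=F0,x=x,y=y,th=th,z=z)
E
```

```text
z 0.0520 act 0.0518 F [ 0.2 -0.3 -0.6] M [ 0.02 -0.05 -0.  ] t 17.27
z 0.0500 act 0.0498 F [-0.2  0.4  1.9] M [0.03 0.01 0.  ] t 17.52
z 0.0480 act 0.0478 F [-0.7  0.5  1.2] M [-0.01 -0.01  0.  ] t 17.77
z 0.0460 act 0.0458 F [-0.8 -0.5  0.8] M [ 0.03 -0.03 -0.  ] t 18.02
z 0.0440 act 0.0438 F [0.3 0.3 0.6] M [-0. -0. -0.] t 18.27
z 0.0420 act 0.0418 F [-1.6  0.2  0.8] M [ 0.01 -0.05 -0.  ] t 18.52
z 0.0400 act 0.0398 F [0.1 1.  0.5] M [-0.05  0.03  0.01] t 18.77
z 0.0394 act 0.0394 F [ 0.1  0.5 -0.3] M [-0.05  0.04 -0.04] t 19.02
z 0.0388 act 0.0388 F [-0.4 -0.1  0.8] M [-0.02 -0.03  0.05] t 19.27
z 0.0382 act 0.0381 F [0.  0.1 0.4] M [ 0.   -0.03  0.06] t 19.52
z 0.0376 act 0.0376 F [0.1 0.8 1.7] M [ 0.    0.05 -0.09] t 19.77
z 0.0370 act 0.0370 F [-0.8  0.3  1.3] M [-0.01 -0.03  0.  ] t 20.02
z 0.0364 act 0.0367 F [-2.   0.5  3.8] M [ 0.04  0.13 -0.01] t 20.27
z 0.0358 act 0.0367 F [-2.2 -0.7  6.7] M [-0.01  0.27  0.01] t 20.52
z 0.0352 act 0.0367 F [-3.   0.8  9.4] M [ 0.06  0.36 -0.01] t 20.77
0.5639834260825376 0.024534243543460506 0.035199999999999974 [-3.04256681  0.76516879  9.4106215 ] [0.56475444 0.02456366 0.03667877] 20.775
```

```bash
python3 - <<'E'
from h import *
np.set_printoptions(precision=4,suppress=True)
s=np.load("st.npz");x,y=.5646,.02456;th=float(s["th"])
ctrl.movel([x,y,.0368],.03); print(get_ft_force()-s["F0"])
move_gripper(.085); print(get_finger_gap(),get_ft_force()-s["F0"],get_time_s())
ctrl.movel([x,y,.12],.12)
ctrl.movel([x,y,.20],.2); c,P=shot("wrist","e_disc.png"); marks(c,P,dict(disc_center=.046,disc_tab=.046))
def ov(c,P,C,yaw,flat,zt,tw,fn,k=3):
    C=np.array([C[0],C[1],zt]);ex=np.array([np.cos(yaw),np.sin(yaw),0]);ey=np.array([-ex[1],ex[0],0])
    img=cv2.resize(cv2.convertScaleAbs(c["img"],alpha=1.5),None,fx=k,fy=k,interpolation=3)
    oc=[C+flat/2/np.cos(np.pi/8)*(np.cos(a)*ex+np.sin(a)*ey) for a in np.pi/8+np.arange(8)*np.pi/4]
    tb=[C+flat/2*ex+tw/2*ey,C+.045*ex+tw/2*ey,C+.045*ex-tw/2*ey,C+flat/2*ex-tw/2*ey]
    for pts in(oc,tb): cv2.polylines(img,[np.array([proj(c,q,P)*k+1 for q in pts]).astype(int)],True,(0,255,0),1)
    u=proj(c,C,P)*k;x0,y0=max(0,int(u[0]-200)),max(0,int(u[1]-220));cv2.imwrite("pics/"+fn,img[y0:y0+440,x0:x0+400])
ov(c,P,[.565,.0245],-.149+np.pi,.052,.052,.010,"e1.png")
ctrl.movep([.533,-.217,.13],ori(-.25-np.pi/2)); c,P=shot("wrist","e_sep.png"); marks(c,P,dict(separator_center=.022,separator_tab=.022))
m=[viewer.mark_of(c,n) for n in("separator_center","separator_tab")]
a,b=[ray(c,q[0]["at"],.022,P) for q in m];yaw=np.arctan2(*(b-a)[:2][::-1]);C=b-.045*np.array([np.cos(yaw),np.sin(yaw),0])
print(a,b,yaw,np.linalg.norm(b-a),C)
ov(c,P,(a+C)/2,yaw,.058,.026,.024,"e2.png");print((a+C)/2,get_time_s())
cv2.imwrite("pics/e3.png",cv2.hconcat([cv2.imread("pics/e1.png"),cv2.imread("pics/e2.png")]))
E
```

```text
[-1.551  -0.1921  2.4747]
0.08496369916955059 [-0.9593  0.3768  1.5285] 21.4667
disc_center 0.9 [204.5  68.5] [0.5852 0.2037 0.046 ]
disc_center 0.78 [285.3  10.2] [0.518  0.2832 0.046 ]
disc_tab 0.97 [248.9 278.7] [0.5176 0.0312 0.046 ]
disc_tab 0.96 [221.7 115.3] [0.5641 0.1684 0.046 ]Traceback (most recent call last):
  File "<stdin>", line 18, in <module>
IndexError: list index out of range
```

```bash
python3 - <<'E'
import cv2
a=cv2.imread("pics/e1.png");b=cv2.resize(cv2.imread("pics/e_sep.png")[60:380,150:440],(399,440),interpolation=3)
cv2.imwrite("pics/e3.png",cv2.hconcat([a,b[:440]]));print(a.shape)
E
```

```text
(440, 400, 3)
```

View pics/e3.png

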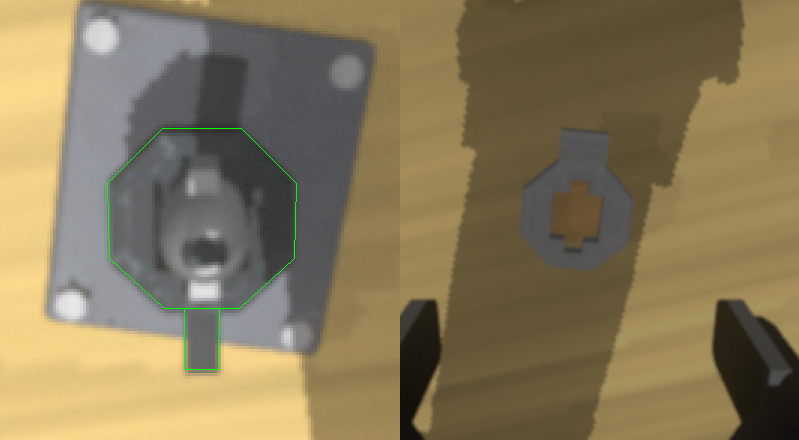

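```bash
cat >> h.py <<'E'
def ov(c,P,C,yaw,flat,zt,tw,fn,k=3):
    C=np.array([C[0],C[1],zt]);ex=np.array([np.cos(yaw),np.sin(yaw),0]);ey=np.array([-ex[1],ex[0],0])
    img=cv2.resize(cv2.convertScaleAbs(c["img"],alpha=1.5),None,fx=k,fy=k,interpolation=3)
    oc=[C+flat/2/np.cos(np.pi/8)*(np.cos(a)*ex+np.sin(a)*ey) for a in np.pi/8+np.arange(8)*np.pi/4]
    tb=[C+flat/2*ex+tw/2*ey,C+.045*ex+tw/2*ey,C+.045*ex-tw/2*ey,C+flat/2*ex-tw/2*ey]
    for pts in(oc,tb): cv2.polylines(img,[np.array([proj(c,q,P)*k+1 for q in pts]).astype(int)],True,(0,255,0),1)
    u=proj(c,C,P)*k;x0,y0=max(0,int(u[0]-200)),max(0,int(u[1]-260));cv2.imwrite("pics/"+fn,img[y0:y0+440,x0:x0+400])
E
python3 - <<'E'
from h import *
np.set_printoptions(precision=4,suppress=True)
d=np.load("clutch.npz");c={"K":d["K"]}
T=np.array([[-.0009,.9516,.3073,-.0795],[-.0009,-.3073,.9516,-.1325],[1,.0006,.0011,0],[0,0,0,1]])
print(get_tcp_pos(),theta())
P=campose({"T_tool_cam":T},np.array(get_tcp_pos()),get_orientation())
f=lambda x,y:ray(c,[60+y/1.375,150+(x-400)/1.376],.026,P)
a,b=f(577,214.5),f(584.5,132.5);yaw=np.arctan2(*(b-a)[:2][::-1]);print(a,b,yaw,np.linalg.norm(b-a))
ctrl.movep([a[0],a[1],.12],ori(yaw-np.pi/2));c,P=shot("wrist","f.png"); marks(c,P,dict(separator_center=.022,separator_tab=.022))
ov(c,P,a,yaw,.058,.026,.024,"f1.png");print(get_tcp_pos(),get_time_s())
E
```

```text
[ 0.5336 -0.216   0.1304] -1.8190144862628688
[ 0.5349 -0.217   0.026 ] [ 0.5756 -0.2311  0.026 ] -0.3334452314914462 0.04307228360677757
separator_tab 0.94 [161.9 276. ] [ 0.5731 -0.228   0.022 ]
[ 0.5351 -0.217   0.1205] 24.65
```

View pics/f1.png

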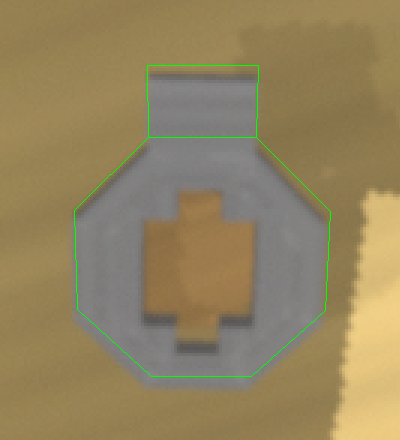

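```bash
python3 - <<'E'
from h import *
np.set_printoptions(precision=4,suppress=True)
th=-.335-np.pi/2;X,Y=.5328,-.2163
ctrl.movel([X,Y,.05],.15,ori(th)); ctrl.movel([X,Y,.013],.06); print(get_ft_force())
move_gripper(.05,60); print(get_finger_gap(),get_ft_force(),get_tcp_pos())
ctrl.movel([X,Y,.12],.12); ctrl.hold(.1);print(get_finger_gap(),get_ft_force(),get_moment(),get_time_s())
c,P=shot("wrist","g.png");img=c["img"]
T=np.array(c["T_tool_cam"]);P=(T[:3,:3],T[:3,3])
for yy in(-.011,-.013,-.015):
  print(yy,[ (x,round(proj(c,[x/1000,yy,0],P)[1],1)) for x in(-45,-29,-20,-13,13,20,29)], "cols",[round(proj(c,[x/1000,yy,z/1000],P)[0],1) for x,z in((0,-29),(0,29),(-13,-13),(-13,13),(-45,-12),(-45,12))])
b=cv2.resize(cv2.convertScaleAbs(img[190:400,190:370],alpha=1.6),None,fx=4,fy=2.8,interpolation=3)
for r in range(200,400,20): cv2.putText(b,str(r),(0,int((r-190)*2.8)+4),0,.4,(0,0,255));cv2.line(b,(30,int((r-190)*2.8+1.4)),(45,int((r-190)*2.8+1.4)),(0,0,255))
for cc in range(200,370,20): cv2.putText(b,str(cc),((cc-190)*4-8,10),0,.4,(0,0,255));cv2.line(b,((cc-190)*4+2,12),((cc-190)*4+2,22),(0,0,255))
cv2.imwrite("pics/g1.png",b)
E
```

```text
[-0.2935 -0.9372  0.4863]
0.05637183880449026 [-0.3203 -0.2861  5.5994] [ 0.5333 -0.2165  0.0139]
0.05643404999321699 [-0.0113  0.6535 -1.3427] [ 0.05   -0.0156 -0.0254] 27.55
-0.011 [(-45, np.float64(197.2)), (-29, np.float64(238.2)), (-20, np.float64(259.9)), (-13, np.float64(276.2)), (13, np.float64(332.4)), (20, np.float64(346.5)), (29, np.float64(364.0))] cols [np.float64(206.2), np.float64(350.0), np.float64(244.9), np.float64(311.3), np.float64(245.2), np.float64(311.2)]
-0.013 [(-45, np.float64(198.7)), (-29, np.float64(240.2)), (-20, np.float64(262.2)), (-13, np.float64(278.6)), (13, np.float64(335.5)), (20, np.float64(349.7)), (29, np.float64(367.4))] cols [np.float64(205.2), np.float64(351.0), np.float64(244.4), np.float64(311.7), np.float64(244.7), np.float64(311.7)]
-0.015 [(-45, np.float64(200.2)), (-29, np.float64(242.2)), (-20, np.float64(264.5)), (-13, np.float64(281.2)), (13, np.float64(338.6)), (20, np.float64(353.0)), (29, np.float64(370.9))] cols [np.float64(204.1), np.float64(352.0), np.float64(244.0), np.float64(312.2), np.float64(244.1), np.float64(312.2)]
```

View pics/g1.png

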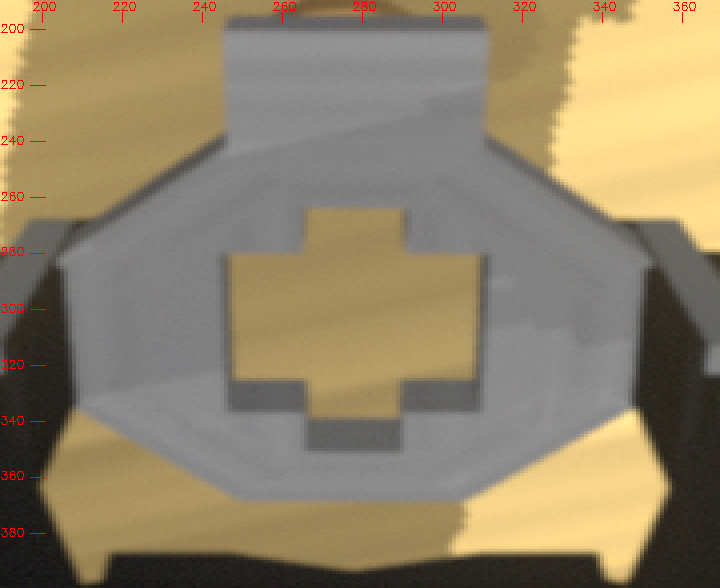

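```bash
python3 - <<'E'
from h import *
th=-.149-np.pi/2
x,y=np.array([.565,.0245])-.0004*np.array([np.sin(th),-np.cos(th)])
ctrl.movel([.5328,-.2163,.14],.15)
ctrl.movep([x,y,.12],ori(th)); ctrl.hold(.3)
F0=np.array(get_ft_force()); print(get_tcp_pos(),x,y,theta()-th,get_time_s())
ctrl.movel([x,y,.080],.08)
x,y,z,F=descend(x,y,.080,.062,th,F0,.002)
if F[2]<8: x,y,z,F=descend(x,y,z,.055,th,F0,.0008,fmax=7)
if F[2]<7: x,y,z,F=descend(x,y,z,.041,th,F0,.0006,fmax=7)
print(x,y,z,F,get_tcp_pos(),get_time_s())
np.savez("st.npz",F0=F0,x=x,y=y,th=th,z=z)
E
```

```text
[0.56550551 0.02351029 0.12009964] 0.5653955680086632 0.02444062028526344 -0.0014885500551049535 29.15
z 0.0780 act 0.0783 F [1.7 0.3 0.8] M [ 0.03  0.09 -0.01] t 30.05
z 0.0760 act 0.0759 F [-0.1 -0.2  0.3] M [0.03 0.01 0.03] t 30.30
z 0.0740 act 0.0738 F [ 0.   0.2 -0.6] M [ 0.    0.04 -0.03] t 30.55
z 0.0720 act 0.0718 F [0.5 0.  0.1] M [-0.03  0.01  0.02] t 30.80
z 0.0700 act 0.0698 F [ 1.8 -0.2  0.1] M [-0.   -0.02  0.02] t 31.05
z 0.0680 act 0.0678 F [1.6 0.3 0.3] M [ 0.02  0.02 -0.06] t 31.30
z 0.0660 act 0.0658 F [ 1.6  0.6 -0. ] M [ 0.    0.   -0.04] t 31.55
z 0.0640 act 0.0638 F [ 1.  -0.   0.8] M [ 0.02  0.01 -0.01] t 31.80
z 0.0620 act 0.0618 F [0.7 0.1 0.3] M [ 0.03  0.   -0.01] t 32.05
z 0.0612 act 0.0612 F [0.9 0.7 0.1] M [0.04 0.02 0.03] t 32.30
z 0.0604 act 0.0603 F [0.3 0.4 0.7] M [ 0.01  0.02 -0.04] t 32.55
z 0.0596 act 0.0595 F [1.2 0.  0.6] M [0.02 0.   0.01] t 32.80
z 0.0588 act 0.0587 F [ 0.8 -0.4  0.1] M [ 0.06 -0.06 -0.02] t 33.05
z 0.0580 act 0.0579 F [ 1.2 -0.2  0.3] M [ 0.    0.   -0.02] t 33.30
z 0.0572 act 0.0571 F [ 0.8  0.7 -0.4] M [0.03 0.01 0.  ] t 3
[... 598 characters left out ...]
 -0.04] t 35.80
z 0.0508 act 0.0508 F [ 1.5  0.1 -0.3] M [-0.05 -0.01 -0.01] t 36.05
z 0.0502 act 0.0501 F [ 1.1 -0.4 -0.7] M [-0.   -0.    0.03] t 36.30
z 0.0496 act 0.0495 F [ 1.4 -0.6  0.1] M [0.05 0.03 0.04] t 36.55
z 0.0490 act 0.0489 F [1.6 1.3 0.5] M [ 0.01  0.05 -0.05] t 36.80
z 0.0484 act 0.0484 F [ 1.4 -0.1  0.1] M [-0.09 -0.02  0.04] t 37.05
z 0.0478 act 0.0480 F [ 1.7 -0.6  0.9] M [-0.23  0.01  0.02] t 37.30
z 0.0472 act 0.0479 F [-3.1 -1.5  6.7] M [-0.26  0.54  0.03] t 37.55
z 0.0466 act 0.0479 F [-2.5  0.3  8.6] M [-0.1   0.47 -0.02] t 37.80
0.5651646834160295 0.024408670052972453 0.046599999999999954 [-2.53868172  0.33218266  8.60478211] [0.56574789 0.02452474 0.04787546] 37.8
```

Contact came at 0.0479, about 0.6 mm above the expected 0.0473, so it looks seated. I'll release, retreat and check with a picture.

```bash
python3 - <<'E'
from h import *
s=np.load("st.npz");th=float(s["th"]);x,y=.5654,.02444
ctrl.movel([x,y,.0477],.03); print(get_ft_force()-s["F0"])
move_gripper(.085); print(get_finger_gap(),get_ft_force()-s["F0"])
ctrl.movel([x,y,.12],.12); ctrl.movel([x,y,.20],.2)
c,P=shot("wrist","h.png"); marks(c,P,dict(separator_center=.056,separator_tab=.056,disc_tab=.046))
ov(c,P,[.565,.0245],-.149,.058,.060,.024,"h1.png")
c,P=shot("scene","h_s.png"); marks(c,P,dict(separator_center=.056,separator_tab=.056,disc_tab=.046,ink_tin=0,ink_bottle=0,wrench=0,screwdriver=0))
b=cv2.resize(cv2.convertScaleAbs(c["img"][195:285,235:325],alpha=1.5),(400,440),interpolation=3)
cv2.imwrite("pics/h2.png",cv2.hconcat([cv2.imread("pics/h1.png"),b])); print(get_time_s())
E
```

```text
[0.282564   0.37403638 3.7962236 ]
0.08487080426259713 [ 0.1565662  -0.65555844  1.73151546]
separator_tab 0.75 [147.1 277.5] [0.6089 0.0186 0.056 ]
separator_tab 0.47 [ 37.7 112.2] [0.7031 0.1244 0.056 ]
disc_tab 0.71 [247.9  18.9] [0.5536 0.2608 0.046 ]
disc_tab 0.66 [222.5 115.8] [0.5641 0.1681 0.046 ]
separator_center 0.59 [231.2 286.4] [0.5576 0.0259 0.056 ]
separator_center 0.39 [209.8 365.6] [0.4093 0.1354 0.056 ]
separator_tab 0.66 [246.8 266.5] [0.613  0.0141 0.056 ]
separator_tab 0.51 [228.8 282.1] [0.5583 0.0149 0.056 ]
disc_tab 0.9 [281.3 347. ] [0.5737 0.1908 0.046 ]
disc_tab 0.89 [304.2 393.3] [0.5603 0.2901 0.046 ]
ink_tin 0.78 [330.  290.4] [0.7124 0.1494 0.    ]
ink_bottle 0.58 [252.3 182.6] [ 0.7147 -0.1472  0.    ]
wrench 0.75 [211.2 368. ] [0.3739 0.1319 0.    ]
wrench 0.45 [232.2 285.5] [0.5357 0.0083 0.    ]
screwdriver 0.34 [222.  295.4] [ 0.5001  0.011  -0.    ]
screwdriver 0.31 [330.9 287.6] [0.7173 0.1459 0.    ]
40.35
```

View pics/h2.png

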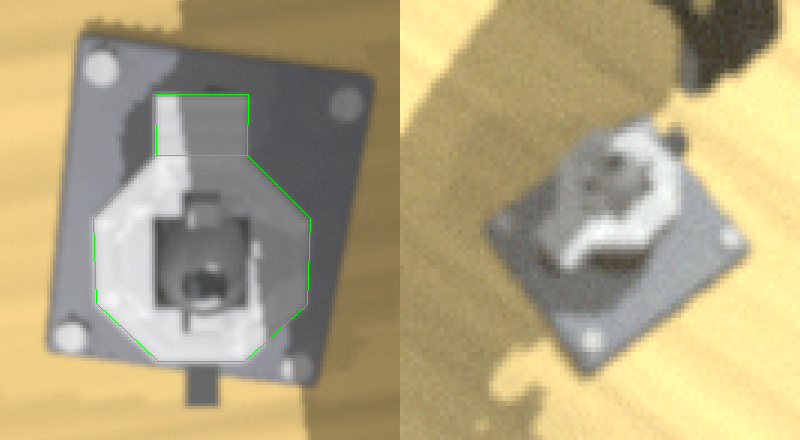

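```bash
python3 -c "
from h import *
print(get_ft_force());ctrl.close_job()"
```

```text
[ 0.13238967 -0.31021759  1.09890378]
the job is handed in; nothing more can be done
```

I fitted both plates on the clutch and handed the job in at about 40 s on the robot's clock, against the 72 s limit. I chose the dark steel disc; the blue, red and purple ones were look-alikes.

- **Splines:** a close wrist picture showed the spline line at about -0.15 rad in the world, against -0.29 rad for the base. Both plates slid past the splines without any contact force.
- **Friction disc:** it seated at the expected height with 9.4 N of contact force. After release, the picture matched a model drawn at the home position, with the tab opposite the lug.
- **Separator:** it seated with 8.6 N, about 0.6 mm above my estimate, which is inside the +2.5 mm tolerance. The final picture matched its outline at the home height, with the tab on the lug side.
- **End state:** both plates were released, and the gripper was open and clear at 0.20 m.
- **Bystanders:** the network re-found the tin, bottle and wrench within about 7 mm of their first positions. It did not re-find the screwdriver at the end (two low-score false hits), but no motion went near it.
- **Failed or disagreeing checks:**
  - The network missed both plates' centres in the wrist pictures once they were seated, so those checks rest on the overlays.
  - In the last scene picture it put the separator's centre about 7 mm off along x; I trusted the overlay and the contact heights instead.

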